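Let the bench magnifier out one hole and swing it over the board

ROBOT

A 6-joint arm with a two-finger parallel gripper is mounted at the origin on the work surface. World frame = base frame: x ahead of the robot, y to its left, z up, the work surface at z = 0. Lengths are in m, angles in rad, forces in N, time in s.
With the tool pointing down it reaches from about 0.425 to 0.95 m from the base axis. Payload 14.7 kg.
Tool frame: the origin (TCP) lies midway between the tips of the shut fingers; the grasp point (between the pads) lies r.grip_point_offset behind it (r.grip_point_offset is the distance from the TCP to the grasp point, in m); z points along the fingers, y is the line along which they close (so a half turn about z gives the same grasp; the last joint's range is limited). The gripper opens to 85 mm and grips with 20 to 120 N. Pads are 22 mm wide; open, the fingers measure 114 mm over their backs; the gripper's body (76 mm by 85 mm) begins 54 mm behind the grasp point. The pads swing forward as they close: fully open they stand 13 mm farther back than shut.
Start: joints at [1.119, 0.48, 1.596, -0, 1.065, -0.047], TCP at [0.256, 0.597, 0.231] pointing down, gripper open.
Joint ranges: [-2.75, 2.75], [-0.82, 2.05], [0.23, 2.67], [-1.56, 4.7], [0.09, 2.69], [-2.92, 2.92]. Speed limits (rad/s): [1.89, 1.89, 2.39, 3.01, 3.01, 3.01].

INTERFACE

Orientations are given as a 3x3 rotation matrix whose columns are the frame's x, y, z axes.
In Python, from station import r gives the robot as it stands. The module is installed in compiled form; this text tells all that it offers.
- The arm moves only by the tool play_rows, never from a script. Its argument "motion" is a list of rows, each an object with "travel": the shift along the tool's x, y, z in units of 0.1 m (1.0 is 0.1 m), a list of three; "rotation": the turn, a rotation vector about the tool's x, y, z in units of pi rad (1.0 is pi rad), a list of three; "gripper": the opening, from 0 (shut) to 1 (fully open). A call has 1 to 5 rows; each row is the pose to reach, as a shift and turn from the pose commanded when the call began, along the tool's axes at that moment, turning the shorter way round; what a row does not reach only later rows make up. A row lasts 1/10 s, in which the tool goes at most 50 mm and 8.59 degrees, less where a joint would pass 70% of its speed; a pose out of reach is approached as far as the arm can. A call with a number of a shift or a turn outside -1 to 1 is refused whole. A call with a gripper value outside its range is refused whole. The fingers move at their own pace and stop on an object; "newtons" is the grip in N (left out, the last holds). Time passes only in rows, so rows that repeat a pose let the fingers close. It gives the time, the measured TCP pose, the force, the opening and the grip force at its end, in the units of the state.
- r.state(): the state, without advancing time (a new reading comes with each control period).
- r.read_camera(name): name is "scene" or "top" or "wrist"; returns the picture (480x640x3 uint8, red, green, blue); there is no depth.
- r.calibration(name): a dict with "fx", "fy", "cx", "cy" (pixels), "dist_coeffs" ([k1, k2, p1, p2, k3] as OpenCV has them; the pictures are not rectified), "extrinsics" (4x4, takes a point from camera to world coordinates). Camera axes: x right, y up, looking along -z (the intrinsics and any distortion apply to the point x, -y, -z); pixel columns grow to the right and rows downward; lengths in m; the calibration is good to about 2 mm. A picture is of the moment at which its call begins: read the wrist's pose just before it. calibration takes no time and is no camera call; for the wrist camera it gives the pose at the moment of the call.
- r.sign_off(): hands the job in; it is judged then, once.
The state is a dict: "clock": time; "joints": joint angles; "qvel": joint speeds; "joint_efforts": joint torques, N m; "eef_pos": TCP position; "ee_rot": TCP orientation; "force": force on the tool from outside, world axes, zero at the start; "wrist_torque": the same for the moment, N m; "opening": finger opening in m; "gripper_force": force on a finger pad.
Only numpy, scipy, OpenCV 4.12 (cv2) and the standard library are available. Lean on these libraries where they do the work, as an engineer would, in place of code of your own. Each camera call takes 0.05 s, during which the arm holds its last target. There are 200 camera calls.

TASK

Bring the bench magnifier over the circuit board in the blue vise: pinch the red release button to free the telescopic tube, let the tube out to the next hole only, until the button pops out by itself and the tube is locked there, then swing the arm round so that the lens is centred over the black chip in the middle of the board. Go gently: never force the tube against its lock, for the bolt bends easily; do not touch the vise or its board, leave the other things on the bench where they are, and let go at the end.

Things in the scene. Friction and masses are not known exactly. Their poses are not given: they have to be found in the camera images.
- stand: magnifier stand, fixed to the bench: white round foot, 124 mm across, 18 mm thick, with a steel post of 24 mm. Origin on the bench under the post's centre, z up; its x points roughly towards the vise. Only its arm moves
- pivot (a point): on the arm's vertical swing axis at the height of the arm's axis, 140 mm. Its x points outwards along the arm to the lens, its y to the side with the red button, z up. The white hub here is 38 mm across and 162 mm high; from it a 14 mm square steel bar runs out level along x, and the tube slides on the bar
- lens_arm (a joint): swing of the arm about the post, rad, anticlockwise seen from above, 0 where the arm points along the stand's x; limits -0.9 and 0.5. A stiff joint (about 0.25 N m of friction): it stays where it is left, and carries the whole arm along when pushed sideways
- tube (a joint): how far the tube is drawn out, m; 0 with its bolt in the first hole; grows outwards along the pivot's x. The next hole is hidden under the tube, 0.033 to 0.055 farther out (its strip was clamped anew), to be felt. A third hole lies 0.036 beyond it; the tube stops at 0.098. It slides with 1.5 to 4 N of friction and stays where left. Locked, do not load it: the bolt bends above 25 N
- button (a joint): how far the red button is pressed, m: 0 out (bolt in a hole, tube locked), 0.008 at its stop; spring 3 N to 8 N. Beyond 0.006 the bolt is out and the tube slides freely, past any hole while kept pressed. Let go between holes, it stays in at 0.006, the bolt rubbing on the bar, and pops out to 0 when the bolt slides over a hole (2.4 mm wider than the bolt), which blocks the tube both ways
- housing_mid (a point): on the arm's axis at the middle of the tube's black button housing, 100 mm from the pivot at tube 0; axes as the pivot's. Housing 36 mm along x, 30 tall, plain face at y -21 mm, button face at +14; the red button (16 mm across) stands out to y +24, pressed +16. A gripper from above, one finger on the button, one on the plain face, presses it by closing: 45 mm wide, 37 pressed
- grip_mid (a point): middle of the tube's ribbed black rubber grip, on the arm's axis (140 mm high), 67 mm outwards of housing_mid; axes as the pivot's. The grip is 46 mm long along x, 28 mm wide along y, 27 mm tall; pinching it does not touch the button. The bare aluminium tube is 24 x 24 mm
- lens_center (a point): centre of the magnifier's lens, 155 mm outwards of housing_mid on the arm's axis; white ring of 92 mm outer diameter, 16 mm thick, level. Moves with the tube
- holder: blue vise, fixed to the bench, 150 mm along x, 66 mm wide, with a green circuit board of 110 x 70 mm at 62 mm height, parts on it up to 73 mm height. Origin on the bench under its middle
- chip (a point): centre of the top of the black square chip (24 mm) in the middle of the green board, 66 mm above the bench
- spool: blue solder spool, 52 mm across, 40 mm tall, standing; loose bystander. Origin under its middle
- flux: small brown flux bottle, 34 mm across, 60 mm tall; loose bystander. Origin under its middle
- driver: orange screwdriver, 150 mm long, lying along its x; loose bystander. Origin under its middle
- brush: brush, 150 mm long, lying along its x; loose bystander. Origin under its middle
- spare_board: small loose green circuit board, 70 x 50 mm, lying flat; loose bystander. Origin under its middle
- parts_tray: grey open tray with four compartments, 120 x 90 x 25 mm; loose bystander. Origin under its middle
- cap_tin: flat round metal tin, 48 mm across, 20 mm tall; loose bystander. Origin under its middle
There are look-alikes about, which are no part of the job. Of the things that look like the holder, the larger one is meant.

How it is judged:
By the outcome, as a careful person would: the job done as asked, in the order asked, and still so for the second after the job is handed in, with the robot touching nothing.
It also fails if it takes over 48 s, if anything falls off the work surface, if the arm or the gripper's body presses on something with over 40 N, if the wrist force passes 120 N, or if a joint passes its speed limit or range.

## Working session

There is one attempt and no reset: what is moved stays moved. The work goes in short steps, Python scripts to look and compute and a tool call to move; the robot and the scene stay as the last step left them, time stands still between calls to the robot, and variables do not carry over. Pictures are saved under pics/ and viewed, at most 10 in all, crops included, and the job is handed in when it is done.

Besides the shell and the picture viewer there is one more tool, called after "Emit:" by a JSON object that holds its "fn" and its "kwargs", one argument or row to a line. play_rows: Moves the arm, as the interface text tells. Its arguments: {"type":"object","properties":{"motion":{"type":"array"},"newtons":{"type":"number"}},"required":["motion"]}

```bash
mkdir -p pics
python3 - <<'E'
from station import r
import cv2
for n in("top","scene"):
    cv2.imwrite(f"pics/{n}0.png",r.read_camera(n)[:,:,::-1]); c=r.calibration(n); print(n,c)
s=r.state(); print(s, r.grip_point_offset)
E
```

```text
top {'fx': 575.5849866105802, 'fy': 575.5849866105802, 'cx': 322.8988379390448, 'cy': 235.4774817578278, 'dist_coeffs': array([-0.03573559,  0.        ,  0.        ,  0.        ,  0.        ]), 'extrinsics': array([[-0.02860495,  0.98941703, -0.14225226,  0.25876925],
       [-0.999563  , -0.02937435, -0.00331122, -0.00383194],
       [-0.00745475,  0.14209538,  0.9898249 ,  1.63461227],
       [ 0.        ,  0.        ,  0.        ,  1.        ]])}
scene {'fx': 605.4326760466109, 'fy': 605.4326760466109, 'cx': 313.26428260846626, 'cy': 243.4414007360989, 'dist_coeffs': array([0.07285468, 0.        , 0.        , 0.        , 0.        ]), 'extrinsics': array([[-0.87006123, -0.35795458,  0.33891293,  0.95130866],
       [ 0.49272065, -0.65219387,  0.57608117,  0.85003648],
       [ 0.01482605,  0.66821529,  0.74382021,  1.18873057],
       [ 0.        ,  0.        ,  0.        ,  1.        ]])}
{'clock': 0.1, 'joints': array([ 1.11938886e+00,  4.80796069e-01,  1.59681476e+00, -6.74754448e-07,
        1.06509576e+00, -4.65922491e-02]), 'qvel': array([-0.0014101 ,  0.00043892, -0.00209835, -0.00229884,  0.00099022,
        0.00079781]), 'joint_efforts': array([ 1.69347601e-03, -9.52247429e+01, -4.31041360e+01, -2.50977319e-04,
        5.31957397e-03,  8.54963758e-06]), 'eef_pos': array([0.25581527, 0.5971382 , 0.23071763]), 'ee_rot': array([[-9.19175304e-01,  3.93848352e-01, -4.85404969e-04],
       [ 3.93848648e-01,  9.19174759e-01, -1.00261728e-03],
       [ 5.12928311e-05, -1.11275714e-03, -9.99999380e-01]]), 'force': array([-0.16396939,  0.68795746, -0.93782718]), 'wrist_torque': array([-0.00214167, -0.01107928, -0.0058261 ]), 'gripper_force': 0.0, 'opening': 0.08522069650676779} 0.0187
```

View pics/top0.png

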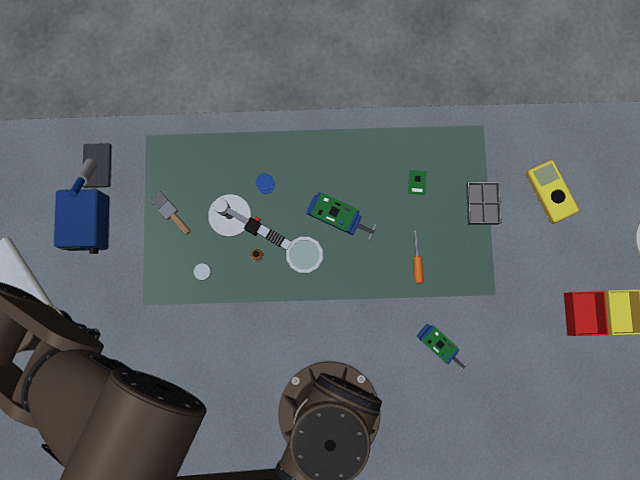

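View pics/scene0.png

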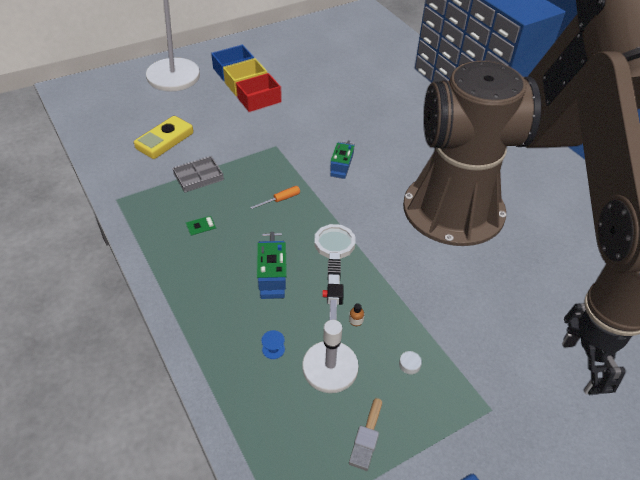

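Top view: foot (230,215), hub top about (221,206), red button (257,219), lens (305,255), vise and chip (335,212). The flux bottle sits near the arm at (257,255). The small vise at (440,343) is the look-alike.

```bash
cat > h.py <<'E'
import numpy as np,cv2
from station import r
def ray(c,px):
    K=np.array([[c['fx'],0,c['cx']],[0,c['fy'],c['cy']],[0,0,1]])
    u=cv2.undistortPoints(np.array([[px]],float),K,np.array(c['dist_coeffs']))[0,0]
    E=c['extrinsics']; d=E[:3,:3]@np.array([u[0],-u[1],-1.]); return E[:3,3],d/np.linalg.norm(d)
def onz(c,px,z):
    o,d=ray(c,px); return o+d*(z-o[2])/d[2]
def tri(c1,p1,c2,p2):
    o1,d1=ray(c1,p1);o2,d2=ray(c2,p2)
    t=np.linalg.lstsq(np.c_[d1,-d2],o2-o1,rcond=None)[0]
    a=o1+d1*t[0];b=o2+d2*t[1]; return (a+b)/2,np.linalg.norm(a-b)
def blobs(m,box,amin=8):
    x0,y0,x1,y1=box; z=np.zeros(m.shape,np.uint8); z[y0:y1,x0:x1]=m[y0:y1,x0:x1]
    n,l,s,c=cv2.connectedComponentsWithStats(z)
    return [(s[i,4],c[i].round(1),s[i,:4]) for i in range(1,n) if s[i,4]>=amin]
E
cat > m.py <<'E'
from h import *
T=cv2.imread("pics/top0.png");S=cv2.imread("pics/scene0.png");ct,cs=r.calibration("top"),r.calibration("scene")
def red(I):
    b,g,rr=[I[:,:,i].astype(int) for i in range(3)]; return ((rr>150)&(g<80)&(b<80)).astype(np.uint8)
print("red",blobs(red(T),(240,200,275,240),3),blobs(red(S),(310,280,345,310),3))
def white(I): 
    h=cv2.cvtColor(I,cv2.COLOR_BGR2HSV);return ((h[:,:,2]>185)&(h[:,:,1]<40)).astype(np.uint8)
def dark(I): return (I.max(2)<45).astype(np.uint8)
print("whiteT",blobs(white(T),(200,180,330,280))); print("whiteS",blobs(white(S),(295,215,365,400)))
print("darkT",blobs(dark(T),(240,190,380,260)));print("darkS",blobs(dark(S),(250,240,350,310)))
a=cv2.resize(T[180:280,195:385],None,fx=4,fy=4,interpolation=2)
b=cv2.resize(S[215:395,250:370],None,fx=3,fy=3,interpolation=2)
b=cv2.resize(b,(int(b.shape[1]*400/540),400)) if 0 else b
cv2.imwrite("pics/ct.png",a);cv2.imwrite("pics/cs.png",b)
E
python3 m.py
```

```text
red [(np.int32(12), array([256.7, 218.5]), array([255, 217,   4,   4], dtype=int32))] [(np.int32(23), array([324.4, 292.6]), array([323, 290,   4,   6], dtype=int32))]
whiteT [(np.int32(990), array([228.5, 214.9]), array([209, 195,  41,  41], dtype=int32)), (np.int32(11), array([325.4, 199.1]), array([324, 198,   4,   3], dtype=int32)), (np.int32(63), array([263.2, 230.4]), array([258, 226,  11,  10], dtype=int32)), (np.int32(233), array([304.6, 254.2]), array([287, 237,  35,  35], dtype=int32)), (np.int32(53), array([285.4, 243.5]), array([281, 239,  10,  10], dtype=int32)), (np.int32(100), array([203.8, 271.5]), array([200, 264,   9,  16], dtype=int32))]
whiteS [(np.int32(448), array([334.3, 239.9]), array([315, 224,  40,  35], dtype=int32)), (np.int32(85), array([333.6, 278.8]), array([329, 275,  10,   9], dtype=int32)), (np.int32(203), array([332.9, 327. ]), array([325, 320,  17,  15], dtype=int32)), (np.int32(1765), array([330.1, 367. ]), array([303, 342,  55,  48], dtype=int32))]
darkT [(np.int32(9), array([337.2, 203.4]), array([335, 202,   5,   4], dtype=int32)), (np.int32(66
[... 430 characters left out ...]
, array([271, 232,   8,  11], dtype=int32)), (np.int32(10), array([278.3, 239.5]), array([276, 235,   6,  10], dtype=int32)), (np.int32(17), array([280.9, 241.6]), array([278, 237,   7,  10], dtype=int32)), (np.int32(25), array([255.8, 253.5]), array([253, 251,   6,   6], dtype=int32))]
darkS [(np.int32(70), array([271.1, 258.4]), array([267, 255,   9,   8], dtype=int32)), (np.int32(16), array([278.5, 268.5]), array([277, 267,   4,   4], dtype=int32)), (np.int32(12), array([333.5, 272.7]), array([328, 272,  12,   2], dtype=int32)), (np.int32(157), array([334.6, 289.6]), array([328, 284,  15,  12], dtype=int32)), (np.int32(23), array([340.3, 299.8]), array([339, 297,   4,   7], dtype=int32))]
```

View pics/ct.png

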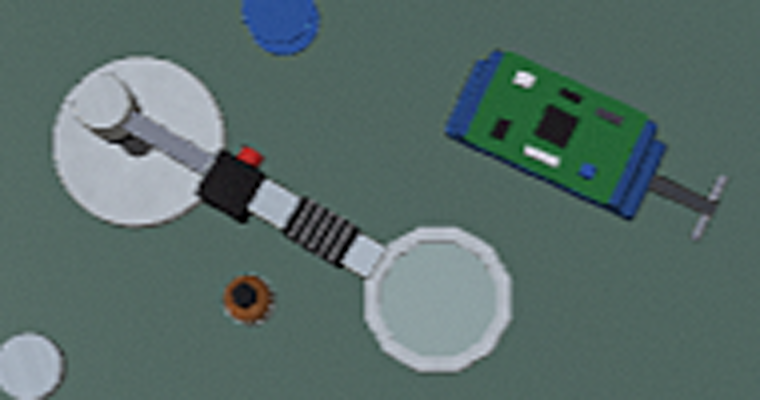

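View pics/cs.png

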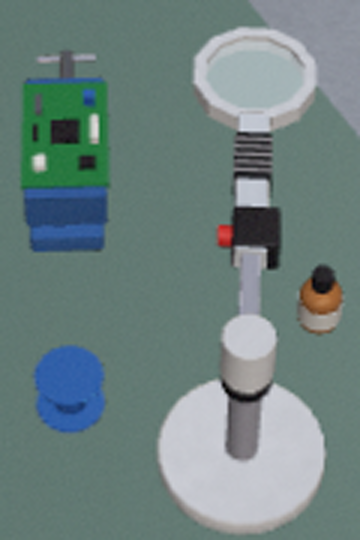

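The crops show the arm clearly. Hub top is at top (220.5,205.5) and scene (332.7,327.3); lens at (304.2,254.7) and (335,240.7); chip at (333.6,211.1) and (271.1,258.4).

Run:
```python
from h import *
ct,cs=r.calibration("top"),r.calibration("scene")
np.set_printoptions(precision=4,suppress=True)
P={}
for n,a,b,z in [("hub",(220.7,205.5),(332.8,327.2),.162),("lens",(304.4,254.7),(335,240.7),.145),("chip",(333.6,211.1),(271.1,258.4),.066),("red",(256.7,218.5),(324.4,292.6),.14),
 ("foot",(229.5,215.2),(330.2,366),.018),("flux",(256.3,254.3),(357,308),.06)]:
    t,e=tri(ct,a,cs,b); P[n]=(onz(ct,a,z)+onz(cs,b,z))/2
    print(n,"tri",t,e,"top",onz(ct,a,z)[:2],"scene",onz(cs,b,z)[:2])
h,l,c=P["hub"][:2],P["lens"][:2],P["chip"][:2]
d=l-h;print("R lens",np.hypot(*d),"ang",np.arctan2(d[1],d[0]))
d2=c-h;print("R chip",np.hypot(*d2),"ang",np.arctan2(d2[1],d2[0]))
u=d/np.hypot(*d); v=np.array([-u[1],u[0]])
print("hm",h+u*.1,"grip",h+u*.167,"red in pivot",(P["red"][:2]-h)@u,(P["red"][:2]-h)@v,"u",u)
s=r.state();R=s["ee_rot"];print(s["eef_pos"])
```

```text
hub tri [0.5586 0.2674 0.1538] 0.0011980219237656764 top [0.5574 0.2656] scene [0.5612 0.2724]
lens tri [0.4238 0.0517 0.1368] 0.0020995566904121253 top [0.4237 0.0507] scene [0.4271 0.0586]
chip tri [ 0.5523 -0.0302  0.0612] 0.00028385187032012045 top [ 0.5515 -0.0302] scene [ 0.5539 -0.0263]
red tri [0.5236 0.1745 0.1408] 0.0006843067556545796 top [0.524  0.1744] scene [0.5229 0.1742]
foot tri [0.5596 0.2692 0.005 ] 0.0009692002314239958 top [0.5576 0.2668] scene [0.5635 0.2759]
flux tri [0.4401 0.188  0.0446] 0.00046853262978095153 top [0.4381 0.1863] scene [0.4471 0.1968]
R lens 0.2527044320765424 ang -2.128984005373434
R chip 0.2973064953567721 ang -1.5929621360521726
hm [0.5063 0.1842] grip [0.4708 0.1273] red in pivot 0.099268366112377 0.01974976980370301 u [-0.5296 -0.8482]
[0.2558 0.5971 0.2307]
```

Emit:
{"fn": "play_rows", "kwargs": {
  "motion": [
    {"travel": [-1,-0.71,0],"rotation": [0,0,0.04],"gripper": 1},
    {"travel": [-1,-0.71,0],"rotation": [0,0,0],"gripper": 1},
    {"travel": [-1,-0.71,0],"rotation": [0,0,0],"gripper": 1}
  ],
  "newtons": 20
}}

```text
clock: 0.4
eef_pos: [0.3209, 0.4896, 0.2309]
ee_rot: [[-0.921, 0.39, -0.0], [0.39, 0.921, -0.002], [-0.0, -0.002, -1.0]]
force: [-0.5, 1.2, -0.6]
opening: 0.0853
gripper_force: 0.0
```

Emit:
{"fn": "play_rows", "kwargs": {
  "motion": [
    {"travel": [-1,-0.71,0],"rotation": [0,0,0],"gripper": 1},
    {"travel": [-1,-0.71,0],"rotation": [0,0,0],"gripper": 1},
    {"travel": [-1,-0.71,0],"rotation": [0,0,0],"gripper": 1}
  ]
}}

```text
clock: 0.7
eef_pos: [0.385, 0.385, 0.2311]
ee_rot: [[-0.919, 0.395, -0.0], [0.395, 0.919, -0.001], [-0.0, -0.001, -1.0]]
force: [-0.6, 0.7, -0.0]
opening: 0.0855
gripper_force: 0.0
```

Emit:
{"fn": "play_rows", "kwargs": {
  "motion": [
    {"travel": [-1,-0.71,0],"rotation": [0,0,0],"gripper": 1},
    {"travel": [-1,-0.71,0],"rotation": [0,0,0],"gripper": 1},
    {"travel": [-1,-0.71,0],"rotation": [0,0,0],"gripper": 1}
  ]
}}

```text
clock: 1.0
eef_pos: [0.4491, 0.2805, 0.2311]
ee_rot: [[-0.919, 0.395, -0.0], [0.395, 0.919, -0.001], [-0.0, -0.001, -1.0]]
force: [0.5, 0.4, -0.4]
opening: 0.0853
gripper_force: 0.0
```

Emit:
{"fn": "play_rows", "kwargs": {
  "motion": [
    {"travel": [-0.9,-0.7,0],"rotation": [0,0,0],"gripper": 1},
    {"travel": [-0.9,-0.7,0],"rotation": [0,0,0],"gripper": 1},
    {"travel": [-0.9,-0.7,0],"rotation": [0,0,0],"gripper": 1}
  ]
}}

```text
clock: 1.3
eef_pos: [0.5046, 0.1802, 0.2312]
ee_rot: [[-0.918, 0.396, 0.0], [0.396, 0.918, -0.001], [-0.001, -0.001, -1.0]]
force: [-0.1, 0.5, 0.4]
opening: 0.0856
gripper_force: 0.0
```

Emit:
{"fn": "play_rows", "kwargs": {
  "motion": [
    {"travel": [0,0,0],"rotation": [0,0,0.23],"gripper": 1},
    {"travel": [0,0,0],"rotation": [0,0,0.23],"gripper": 1},
    {"travel": [0,0,0],"rotation": [0,0,0.23],"gripper": 1},
    {"travel": [0,0,0],"rotation": [0,0,0.23],"gripper": 1},
    {"travel": [0,0,0],"rotation": [0,0,0.23],"gripper": 1}
  ]
}}

```text
clock: 1.8
eef_pos: [0.5027, 0.184, 0.2311]
ee_rot: [[-0.424, 0.906, -0.001], [0.906, 0.424, -0.0], [0.0, -0.001, -1.0]]
force: [-0.2, 0.7, 0.6]
opening: 0.0854
gripper_force: 0.0
```

Emit:
{"fn": "play_rows", "kwargs": {
  "motion": [
    {"travel": [0,0,0],"rotation": [0,0,0.23],"gripper": 1},
    {"travel": [0,0,0],"rotation": [0,0,0.23],"gripper": 1},
    {"travel": [0,0,0],"rotation": [0,0,0.23],"gripper": 1},
    {"travel": [0,0,0],"rotation": [0,0,0.23],"gripper": 1},
    {"travel": [0,0,0],"rotation": [0,0,0.23],"gripper": 1}
  ]
}}

```text
clock: 2.3
eef_pos: [0.5026, 0.184, 0.2311]
ee_rot: [[0.281, 0.96, -0.001], [0.96, -0.281, -0.0], [-0.0, -0.001, -1.0]]
force: [0.2, -0.3, 0.9]
opening: 0.0857
gripper_force: 0.0
```

Emit:
{"fn": "play_rows", "kwargs": {
  "motion": [
    {"travel": [0,0,0],"rotation": [0,0,0.09],"gripper": 1},
    {"travel": [0,0,0],"rotation": [0,0,0.09],"gripper": 1},
    {"travel": [0,0,0],"rotation": [0,0,0.09],"gripper": 1}
  ]
}}

```text
clock: 2.6
eef_pos: [0.5027, 0.184, 0.2311]
ee_rot: [[0.535, 0.845, -0.001], [0.845, -0.535, -0.0], [-0.0, -0.0, -1.0]]
force: [-0.5, 0.1, -0.2]
opening: 0.0854
gripper_force: 0.0
```

Run:
```python
from h import *
c=r.calibration("wrist"); I=r.read_camera("wrist")[:,:,::-1]; cv2.imwrite("pics/w1.png",I); import pickle;pickle.dump(c,open("w1.pkl","wb"));print(c)
```

```text
{'fx': 371.7570579778743, 'fy': 371.7570579778743, 'cx': 321.546663133592, 'cy': 235.51327001877604, 'dist_coeffs': array([-0.07896123,  0.        ,  0.        ,  0.        ,  0.        ]), 'extrinsics': array([[ 0.84451223,  0.50607366,  0.17518146,  0.54760526],
       [-0.53553526,  0.79868406,  0.27441896,  0.25586484],
       [-0.00103843, -0.32556601,  0.94551874,  0.37409279],
       [ 0.        ,  0.        ,  0.        ,  1.        ]])}
```

View pics/w1.png

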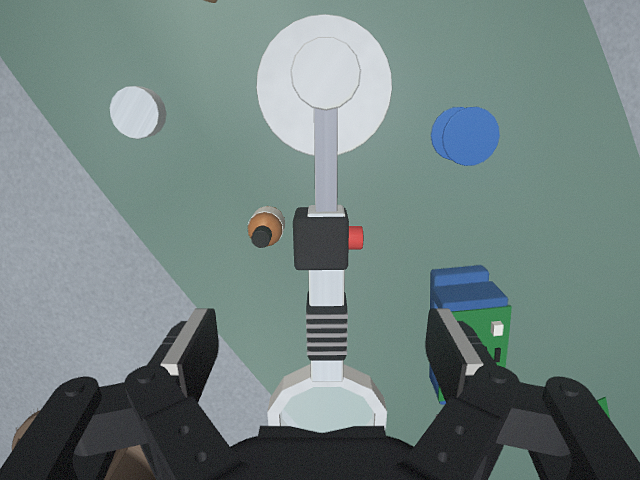

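Housing top face spans (294–348, 208–270), button at (356,238), hub top at (325.5,73), grip centre near (327,327).

Run:
```python
from h import *
import pickle;c=pickle.load(open("w1.pkl","rb"));np.set_printoptions(precision=4,suppress=True)
h=onz(c,(325.5,73),.162);f=onz(c,(321.3,239),.155);rd=onz(c,(356,238),.148);g=onz(c,(327,328),.1535)
print(h,f,rd,g)
for n,p in (("hub-L",(291,73)),("hub-R",(360,73)),("hl",(294.5,239)),("hr",(348,239)),("gl",(307,328)),("gr",(346.5,328))): print(n,onz(c,p,.162 if 'hub' in n else .155 if n[0]=='h' else .1535)[:2])
d=(g-h)[:2];print("R",np.hypot(*d),"ang",np.arctan2(d[1],d[0]))
s=r.state();R=s["ee_rot"];e=s["eef_pos"]
u=d/np.hypot(*d);v=np.array([-u[1],u[0]])
print("red pivot",(rd-h)[:2]@u,(rd-h)[:2]@v,"face",(f-h)[:2]@u,(f-h)[:2]@v)
t=h[:2]+u*.1-v*.0005
print("target",t,"travel",R.T@(np.r_[t,.121]-e),"yaw v",np.arctan2(v[1],v[0]),"tool y",np.arctan2(R[1,1],R[0,1]))
```

```text
[0.559  0.2704 0.162 ] [0.5056 0.1904 0.155 ] [0.5236 0.1769 0.148 ] [0.4738 0.1328 0.1535]
hub-L [0.5435 0.2802]
hub-R [0.5746 0.2606]
hl [0.4915 0.1994]
hr [0.5198 0.1815]
gl [0.4621 0.1402]
gr [0.4851 0.1256]
R 0.1618134960907158 ang -2.125724191989896
red pivot 0.09808724238995167 0.019107940323293774 face 0.09606597085900655 -0.003244632416011122
target [0.5059 0.1856] travel [0.0031 0.0018 0.1101] yaw v -0.5549278651949995 tool y -0.5588529074872286
```

Emit:
{"fn": "play_rows", "kwargs": {
  "motion": [
    {"travel": [0.05,0.02,0.4],"rotation": [0,0,0],"gripper": 1},
    {"travel": [0.05,0.02,0.8],"rotation": [0,0,0],"gripper": 1},
    {"travel": [0.05,0.02,0.98],"rotation": [0,0,0],"gripper": 1}
  ]
}}

```text
clock: 2.95
eef_pos: [0.5058, 0.1866, 0.1304]
ee_rot: [[0.529, 0.849, -0.003], [0.849, -0.529, -0.001], [-0.002, -0.002, -1.0]]
force: [0.2, -0.4, 0.9]
opening: 0.0855
gripper_force: 0.0
```

Emit:
{"fn": "play_rows", "kwargs": {
  "motion": [
    {"travel": [0,0,0.14],"rotation": [0,0,0],"gripper": 0.62},
    {"travel": [0,0,0.14],"rotation": [0,0,0],"gripper": 0.62},
    {"travel": [0,0,0.14],"rotation": [0,0,0],"gripper": 0.62}
  ]
}}

```text
clock: 3.25
eef_pos: [0.5073, 0.187, 0.1195]
ee_rot: [[0.531, 0.848, -0.0], [0.848, -0.531, -0.0], [-0.0, -0.0, -1.0]]
force: [-0.5, -0.9, 0.1]
opening: 0.0527
gripper_force: 0.0
```

Emit:
{"fn": "play_rows", "kwargs": {
  "motion": [
    {"travel": [0,0,0],"rotation": [0,0,0],"gripper": 0.5},
    {"travel": [0,0,0],"rotation": [0,0,0],"gripper": 0.45},
    {"travel": [0,0,0],"rotation": [0,0,0],"gripper": 0.4},
    {"travel": [0,0,0],"rotation": [0,0,0],"gripper": 0.4},
    {"travel": [0,0,0],"rotation": [0,0,0],"gripper": 0.4}
  ],
  "newtons": 20
}}

```text
clock: 3.75
eef_pos: [0.5074, 0.1872, 0.1206]
ee_rot: [[0.532, 0.847, 0.001], [0.847, -0.532, 0.0], [0.001, 0.001, -1.0]]
force: [-4.5, 2.6, 7.8]
opening: 0.0369
gripper_force: 23.0
```

Emit:
{"fn": "play_rows", "kwargs": {
  "motion": [
    {"travel": [-0.02,0,-0.01],"rotation": [0,0,0],"gripper": 0.4},
    {"travel": [-0.05,0,-0.01],"rotation": [0,0,0],"gripper": 0.4}
  ]
}}

```text
clock: 3.95
eef_pos: [0.5048, 0.1829, 0.1209]
ee_rot: [[0.532, 0.847, 0.001], [0.847, -0.532, 0.0], [0.001, 0.001, -1.0]]
force: [-0.9, 2.6, -0.6]
opening: 0.0367
gripper_force: 21.9
```

Emit:
{"fn": "play_rows", "kwargs": {
  "motion": [
    {"travel": [-0.05,0,0],"rotation": [0,0,0],"gripper": 0.4},
    {"travel": [-0.1,0,0],"rotation": [0,0,0],"gripper": 0.4},
    {"travel": [-0.15,0,0],"rotation": [0,0,0],"gripper": 0.4},
    {"travel": [-0.15,0,0],"rotation": [0,0,0],"gripper": 0.4}
  ]
}}

```text
clock: 4.35
eef_pos: [0.4962, 0.1692, 0.1205]
ee_rot: [[0.533, 0.846, -0.0], [0.846, -0.533, -0.0], [-0.0, -0.0, -1.0]]
force: [-3.4, -0.7, 6.7]
opening: 0.0367
gripper_force: 21.9
```

Emit:
{"fn": "play_rows", "kwargs": {
  "motion": [
    {"travel": [0,0,0],"rotation": [0,0,0],"gripper": 0.7},
    {"travel": [0,0,0],"rotation": [0,0,0],"gripper": 0.7},
    {"travel": [0,0,-0.3],"rotation": [0,0,0],"gripper": 0.7},
    {"travel": [0,0,-0.6],"rotation": [0,0,0],"gripper": 0.7}
  ]
}}

```text
clock: 4.75
eef_pos: [0.4959, 0.1697, 0.1802]
ee_rot: [[0.533, 0.846, -0.002], [0.846, -0.533, -0.001], [-0.002, -0.002, -1.0]]
force: [0.1, 0.1, 0.0]
opening: 0.0597
gripper_force: 0.0
```

Emit:
{"fn": "play_rows", "kwargs": {
  "motion": [
    {"travel": [-0.35,0,0],"rotation": [0,0,0],"gripper": 0.7},
    {"travel": [-0.67,0,0],"rotation": [0,0,0],"gripper": 0.7},
    {"travel": [-0.67,0,0],"rotation": [0,0,0],"gripper": 0.7}
  ]
}}

```text
clock: 5.05
eef_pos: [0.4585, 0.1111, 0.1802]
ee_rot: [[0.534, 0.846, -0.002], [0.846, -0.534, -0.001], [-0.002, -0.001, -1.0]]
force: [-1.4, -0.8, -0.3]
opening: 0.0596
gripper_force: 0.0
```

Run:
```python
from h import *
c=r.calibration("wrist"); I=r.read_camera("wrist")[:,:,::-1]; cv2.imwrite("pics/w2.png",I); import pickle;pickle.dump(c,open("w2.pkl","wb"))
```

```text
(no output)
```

View pics/w2.png

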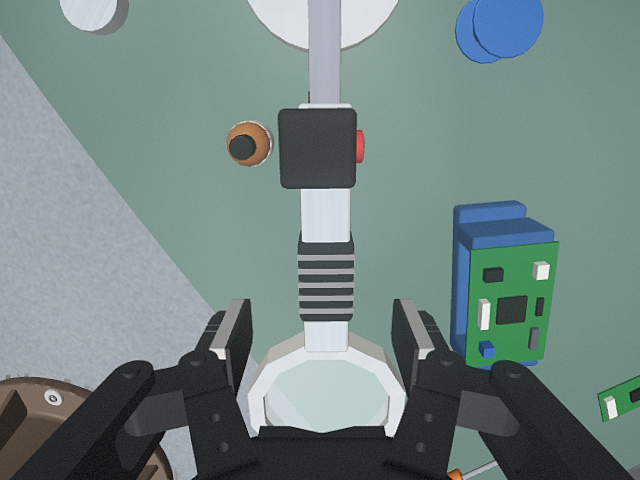

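Button stays in (small protrusion at (360,147)) and the bar is exposed. Grip spans (299–353, 242–321).

Run:
```python
from h import *
import pickle;c=pickle.load(open("w2.pkl","rb"));np.set_printoptions(precision=4,suppress=True)
g=onz(c,(326,281),.1535);f=onz(c,(317.5,148),.155);b=onz(c,(325,60),.147);e=onz(c,(326.5,338),.152)
print(g,f); s=r.state();R=s["ee_rot"]
d=(e-b)[:2];u=d/np.hypot(*d);v=np.array([-u[1],u[0]]);print("ang",np.arctan2(*d[::-1]),"toolx",np.arctan2(-R[1,0],-R[0,0]),"g-f",(g-f)[:2]@u,"face lat",(f-g)[:2]@v)
gw=[onz(c,p,.1535)[:2]@v for p in((299.5,281),(352.5,281))];print(gw[1]-gw[0])
print("travel",R.T@(np.r_[g[:2],.119]-s["eef_pos"]))
```

```text
[0.4608 0.112  0.1535] [0.4926 0.1699 0.155 ]
ang -2.126319220601728 toolx -2.1344977952593895 g-f 0.06596506397165769 face lat -0.0034776838626869437
0.02675322279679271
travel [0.0003 0.0007 0.0614]
```

Emit:
{"fn": "play_rows", "kwargs": {
  "motion": [
    {"travel": [0,0.005,0.3],"rotation": [0,0,0],"gripper": 0.7},
    {"travel": [0,0.005,0.6],"rotation": [0,0,0],"gripper": 0.7},
    {"travel": [0,0.005,0.6],"rotation": [0,0,0],"gripper": 0.45}
  ]
}}

```text
clock: 5.4
eef_pos: [0.4599, 0.1131, 0.1177]
ee_rot: [[0.533, 0.846, -0.005], [0.846, -0.533, -0.001], [-0.003, -0.004, -1.0]]
force: [-0.4, 0.7, 0.7]
opening: 0.0464
gripper_force: 0.0
```

Emit:
{"fn": "play_rows", "kwargs": {
  "motion": [
    {"travel": [0,0,0],"rotation": [0,0,0],"gripper": 0.38},
    {"travel": [0,0,0],"rotation": [0,0,0],"gripper": 0.3},
    {"travel": [0,0,0],"rotation": [0,0,0],"gripper": 0.28},
    {"travel": [0,0,0],"rotation": [0,0,0],"gripper": 0.28}
  ],
  "newtons": 20
}}

```text
clock: 5.8
eef_pos: [0.462, 0.1133, 0.1211]
ee_rot: [[0.533, 0.846, 0.002], [0.846, -0.533, 0.0], [0.001, 0.001, -1.0]]
force: [0.4, 2.6, -1.2]
opening: 0.0277
gripper_force: 24.8
```

```bash
cat > chk.py <<'E'
from h import *
np.set_printoptions(precision=4,suppress=True)
I=r.read_camera("wrist").astype(int)
m=((I[:,:,0]>130)&(I[:,:,1]<90)&(I[:,:,2]<90)).astype(np.uint8)
print([(int(a),c,w) for a,c,w in blobs(m,(280,60,460,300),15)])
s=r.state();R=s["ee_rot"];print(s["clock"],s["eef_pos"],"force tool",R.T@s["force"],s["opening"],s["gripper_force"])
E
python3 chk.py
```

```text
[(56, array([372.7, 158.2]), array([368, 152,   9,  22], dtype=int32)), (60, array([371. , 193.6]), array([367, 187,  10,  12], dtype=int32))]
5.85 [0.462  0.1133 0.121 ] force tool [ 2.9756 -1.7404  0.0786] 0.02761190375043976 24.919767379760742
```

Emit:
{"fn": "play_rows", "kwargs": {
  "motion": [
    {"travel": [-0.02,0,0],"rotation": [0,0,0],"gripper": 0.28},
    {"travel": [-0.04,0,0],"rotation": [0,0,0],"gripper": 0.28},
    {"travel": [-0.06,0,0],"rotation": [0,0,0],"gripper": 0.28},
    {"travel": [-0.08,0,0],"rotation": [0,0,0],"gripper": 0.28}
  ]
}}

```text
clock: 6.25
eef_pos: [0.4578, 0.1065, 0.1208]
ee_rot: [[0.533, 0.846, 0.002], [0.846, -0.533, 0.001], [0.001, 0.001, -1.0]]
force: [1.2, 5.0, 0.2]
opening: 0.0278
gripper_force: 25.2
```

```bash
python3 chk.py
```

```text
[(39, array([371.6, 155.1]), array([368, 152,   9,   9], dtype=int32)), (60, array([371.1, 193.9]), array([367, 188,  10,  11], dtype=int32))]
6.3 [0.4577 0.1063 0.1208] force tool [ 2.6964 -0.1828 -0.9108] 0.027752834372035566 25.258387327194214
```

Emit:
{"fn": "play_rows", "kwargs": {
  "motion": [
    {"travel": [-0.01,0,0],"rotation": [0,0,0],"gripper": 0.28},
    {"travel": [-0.02,0,0],"rotation": [0,0,0],"gripper": 0.28},
    {"travel": [-0.03,0,0],"rotation": [0,0,0],"gripper": 0.28}
  ]
}}

```text
clock: 6.6
eef_pos: [0.4562, 0.1039, 0.1207]
ee_rot: [[0.533, 0.846, 0.001], [0.846, -0.533, 0.0], [0.001, 0.001, -1.0]]
force: [2.5, 4.5, 1.5]
opening: 0.0276
gripper_force: 25.3
```

```bash
python3 chk.py
```

```text
[(46, array([372.4, 155.9]), array([368, 152,   9,  14], dtype=int32)), (63, array([371.4, 193.7]), array([367, 186,  10,  13], dtype=int32))]
6.65 [0.4562 0.1038 0.1207] force tool [ 4.1681 -0.9204 -0.8183] 0.027758231664108953 25.318072736263275
```

Extension is about 32 mm, so 2 mm steps from here.

Emit:
{"fn": "play_rows", "kwargs": {
  "motion": [
    {"travel": [-0.01,0,0],"rotation": [0,0,0],"gripper": 0.28},
    {"travel": [-0.02,0,0],"rotation": [0,0,0],"gripper": 0.28}
  ]
}}

```text
clock: 6.85
eef_pos: [0.4552, 0.1022, 0.1207]
ee_rot: [[0.533, 0.846, 0.001], [0.846, -0.533, 0.0], [0.001, 0.001, -1.0]]
force: [2.0, 4.2, 2.1]
opening: 0.028
gripper_force: 25.3
```

```bash
python3 chk.py
```

```text
[(52, array([372.3, 156.5]), array([368, 152,  10,  16], dtype=int32)), (70, array([372.2, 192.5]), array([367, 181,  11,  18], dtype=int32))]
6.9 [0.4551 0.1021 0.1207] force tool [ 4.8906 -0.7301 -2.2627] 0.02737822866045254 25.361013114452362
```

Emit:
{"fn": "play_rows", "kwargs": {
  "motion": [
    {"travel": [-0.01,0,0],"rotation": [0,0,0],"gripper": 0.28},
    {"travel": [-0.02,0,0],"rotation": [0,0,0],"gripper": 0.28}
  ]
}}

```text
clock: 7.1
eef_pos: [0.4541, 0.1005, 0.1206]
ee_rot: [[0.533, 0.846, 0.001], [0.846, -0.533, 0.0], [0.001, 0.001, -1.0]]
force: [1.4, 4.3, 2.4]
opening: 0.0273
gripper_force: 25.4
```

```bash
python3 chk.py
```

```text
[(53, array([372.4, 156.7]), array([368, 152,  10,  16], dtype=int32)), (16, array([367. , 174.5]), array([367, 167,   1,  16], dtype=int32)), (77, array([371.9, 192.7]), array([367, 182,  11,  17], dtype=int32))]
7.15 [0.454  0.1004 0.1206] force tool [ 3.8056 -0.183  -2.5716] 0.027703620480468098 25.37486493587494
```

Emit:
{"fn": "play_rows", "kwargs": {
  "motion": [
    {"travel": [-0.01,0,0],"rotation": [0,0,0],"gripper": 0.28},
    {"travel": [-0.02,0,0],"rotation": [0,0,0],"gripper": 0.28}
  ]
}}

```text
clock: 7.35
eef_pos: [0.453, 0.0988, 0.1206]
ee_rot: [[0.533, 0.846, 0.001], [0.846, -0.533, 0.0], [0.001, 0.001, -1.0]]
force: [3.2, 4.6, 2.7]
opening: 0.0279
gripper_force: 25.4
```

```bash
python3 chk.py
```

```text
[(47, array([371.8, 155.8]), array([368, 152,   9,  12], dtype=int32)), (68, array([371.9, 193.3]), array([367, 183,  11,  16], dtype=int32))]
7.4 [0.4529 0.0987 0.1206] force tool [ 4.868   1.4878 -1.1797] 0.027768063100496936 25.395679771900177
```

Emit:
{"fn": "play_rows", "kwargs": {
  "motion": [
    {"travel": [-0.01,0,0],"rotation": [0,0,0],"gripper": 0.28},
    {"travel": [-0.02,0,0],"rotation": [0,0,0],"gripper": 0.28}
  ]
}}

```text
clock: 7.6
eef_pos: [0.4519, 0.0971, 0.1205]
ee_rot: [[0.533, 0.846, 0.001], [0.846, -0.533, 0.0], [0.001, 0.001, -1.0]]
force: [2.2, 3.9, 2.0]
opening: 0.0281
gripper_force: 25.4
```

```bash
python3 chk.py
```

```text
[(54, array([371.8, 156.3]), array([368, 152,   9,  13], dtype=int32)), (96, array([370.8, 190.4]), array([367, 171,  11,  28], dtype=int32))]
7.65 [0.4517 0.097  0.1205] force tool [ 4.4057  0.3864 -2.6011] 0.02765289489547508 25.403584241867065
```

Emit:
{"fn": "play_rows", "kwargs": {
  "motion": [
    {"travel": [-0.01,0,0],"rotation": [0,0,0],"gripper": 0.28},
    {"travel": [-0.02,0,0],"rotation": [0,0,0],"gripper": 0.28}
  ]
}}

```text
clock: 7.85
eef_pos: [0.4507, 0.0953, 0.1205]
ee_rot: [[0.533, 0.846, 0.001], [0.846, -0.533, 0.0], [0.001, 0.001, -1.0]]
force: [2.5, 3.8, 3.3]
opening: 0.0276
gripper_force: 25.4
```

```bash
python3 chk.py
```

```text
[(52, array([371.9, 156.3]), array([368, 152,  10,  13], dtype=int32)), (85, array([371. , 192.4]), array([367, 181,  11,  18], dtype=int32))]
7.9 [0.4506 0.0953 0.1205] force tool [ 3.94    1.2279 -2.2745] 0.0281000844587694 25.400871634483337
```

Emit:
{"fn": "play_rows", "kwargs": {
  "motion": [
    {"travel": [-0.01,0,0],"rotation": [0,0,0],"gripper": 0.28},
    {"travel": [-0.02,0,0],"rotation": [0,0,0],"gripper": 0.28}
  ]
}}

```text
clock: 8.1
eef_pos: [0.4496, 0.0936, 0.1205]
ee_rot: [[0.533, 0.846, 0.001], [0.846, -0.533, 0.0], [0.001, 0.001, -1.0]]
force: [3.4, 3.5, 3.0]
opening: 0.0279
gripper_force: 25.4
```

```bash
python3 chk.py
```

```text
[(51, array([371.7, 156.3]), array([368, 152,  10,  13], dtype=int32)), (87, array([371.6, 192.2]), array([367, 182,  11,  17], dtype=int32))]
8.15 [0.4495 0.0936 0.1205] force tool [ 4.3919 -0.0688 -2.9489] 0.027377075778139418 25.385563373565674
```

Emit:
{"fn": "play_rows", "kwargs": {
  "motion": [
    {"travel": [-0.01,0,0],"rotation": [0,0,0],"gripper": 0.28},
    {"travel": [-0.02,0,0],"rotation": [0,0,0],"gripper": 0.28}
  ]
}}

```text
clock: 8.35
eef_pos: [0.4485, 0.092, 0.1205]
ee_rot: [[0.533, 0.846, 0.001], [0.846, -0.533, 0.0], [0.0, 0.001, -1.0]]
force: [3.8, 3.1, 3.0]
opening: 0.0276
gripper_force: 25.4
```

```bash
python3 chk.py
```

```text
[(63, array([372.6, 157.9]), array([368, 152,  10,  19], dtype=int32)), (87, array([371.6, 192.8]), array([367, 183,  11,  16], dtype=int32))]
8.4 [0.4483 0.0918 0.1204] force tool [ 4.323   0.8364 -3.6168] 0.02782225466572951 25.37885695695877
```

Emit:
{"fn": "play_rows", "kwargs": {
  "motion": [
    {"travel": [-0.01,0,0],"rotation": [0,0,0],"gripper": 0.28},
    {"travel": [-0.02,0,0],"rotation": [0,0,0],"gripper": 0.28}
  ]
}}

```text
clock: 8.6
eef_pos: [0.4473, 0.0902, 0.1204]
ee_rot: [[0.533, 0.846, 0.0], [0.846, -0.533, 0.0], [0.0, 0.0, -1.0]]
force: [4.6, 4.4, 3.6]
opening: 0.0276
gripper_force: 25.4
```

```bash
python3 chk.py
```

```text
[(48, array([373.6, 156.2]), array([369, 152,  10,  14], dtype=int32)), (79, array([371.9, 193.6]), array([367, 186,  12,  13], dtype=int32))]
8.65 [0.4471 0.09   0.1204] force tool [ 2.5239  1.4572 -4.2378] 0.027540190424658884 25.39812684059143
```

Emit:
{"fn": "play_rows", "kwargs": {
  "motion": [
    {"travel": [-0.01,0,0],"rotation": [0,0,0],"gripper": 0.28},
    {"travel": [-0.02,0,0],"rotation": [0,0,0],"gripper": 0.28}
  ]
}}

```text
clock: 8.85
eef_pos: [0.4458, 0.0883, 0.1203]
ee_rot: [[0.533, 0.846, -0.0], [0.846, -0.533, -0.0], [-0.0, -0.0, -1.0]]
force: [2.0, 1.0, 4.3]
opening: 0.0276
gripper_force: 25.4
```

```bash
python3 chk.py
```

```text
[(129, array([381.6, 154.6]), array([369, 152,  27,  12], dtype=int32)), (219, array([380.8, 193.8]), array([367, 180,  30,  19], dtype=int32))]
8.9 [0.4457 0.0882 0.1203] force tool [ 1.4983  1.3831 -4.2261] 0.02773069024533007 25.447353422641754
```

The button popped out: red width went from 11 to 30 px with low axial force, so the tube is locked. I'll loosen the fingers around the grip, straddling it, and swing it sideways so the bolt sees no axial load.

Emit:
{"fn": "play_rows", "kwargs": {
  "motion": [
    {"travel": [0,0,0],"rotation": [0,0,0],"gripper": 0.4},
    {"travel": [0,0,0],"rotation": [0,0,0],"gripper": 0.4},
    {"travel": [0,0,0],"rotation": [0,0,0],"gripper": 0.4}
  ]
}}

```text
clock: 9.2
eef_pos: [0.4455, 0.0884, 0.1201]
ee_rot: [[0.533, 0.846, -0.001], [0.846, -0.533, -0.0], [-0.001, -0.001, -1.0]]
force: [-0.3, -0.8, 0.4]
opening: 0.0341
gripper_force: 0.0
```

Emit:
{"fn": "play_rows", "kwargs": {
  "motion": [
    {"travel": [0.001,0.064,0],"rotation": [0,0,-0.0095],"gripper": 0.4},
    {"travel": [0.004,0.129,0],"rotation": [0,0,-0.0191],"gripper": 0.4},
    {"travel": [0.009,0.193,0],"rotation": [0,0,-0.0286],"gripper": 0.4},
    {"travel": [0.015,0.257,0],"rotation": [0,0,-0.0382],"gripper": 0.4},
    {"travel": [0.024,0.321,0],"rotation": [0,0,-0.0477],"gripper": 0.4}
  ]
}}

```text
clock: 9.7
eef_pos: [0.474, 0.0733, 0.12]
ee_rot: [[0.399, 0.917, -0.001], [0.917, -0.399, -0.0], [-0.001, -0.001, -1.0]]
force: [-0.8, 1.0, 0.6]
opening: 0.0345
gripper_force: 0.7
```

```bash
python3 chk.py
```

```text
[(88, array([374.3, 154.8]), array([362, 153,  27,  10], dtype=int32)), (178, array([373. , 195.8]), array([361, 189,  28,  11], dtype=int32))]
9.75 [0.4752 0.073  0.1202] force tool [ 0.5942  0.7862 -0.0652] 0.034588509751967006 0.0
```

Swinging well with about 1 N of force. Continuing.

Emit:
{"fn": "play_rows", "kwargs": {
  "motion": [
    {"travel": [0.001,0.064,0],"rotation": [0,0,-0.0095],"gripper": 0.4},
    {"travel": [0.004,0.129,0],"rotation": [0,0,-0.0191],"gripper": 0.4},
    {"travel": [0.009,0.193,0],"rotation": [0,0,-0.0286],"gripper": 0.4},
    {"travel": [0.015,0.257,0],"rotation": [0,0,-0.0382],"gripper": 0.4},
    {"travel": [0.024,0.321,0],"rotation": [0,0,-0.0477],"gripper": 0.4}
  ]
}}

```text
clock: 10.25
eef_pos: [0.5043, 0.0627, 0.1201]
ee_rot: [[0.259, 0.966, -0.001], [0.966, -0.259, -0.0], [-0.0, -0.001, -1.0]]
force: [-1.1, 1.5, -0.1]
opening: 0.0343
gripper_force: 0.7
```

Emit:
{"fn": "play_rows", "kwargs": {
  "motion": [
    {"travel": [0.001,0.064,0],"rotation": [0,0,-0.0095],"gripper": 0.4},
    {"travel": [0.004,0.129,0],"rotation": [0,0,-0.0191],"gripper": 0.4},
    {"travel": [0.009,0.193,0],"rotation": [0,0,-0.0286],"gripper": 0.4},
    {"travel": [0.015,0.257,0],"rotation": [0,0,-0.0382],"gripper": 0.4},
    {"travel": [0.024,0.321,0],"rotation": [0,0,-0.0477],"gripper": 0.4}
  ]
}}

```text
clock: 10.75
eef_pos: [0.5359, 0.0568, 0.12]
ee_rot: [[0.111, 0.994, -0.001], [0.994, -0.111, -0.0], [-0.0, -0.001, -1.0]]
force: [-1.2, 0.4, 0.4]
opening: 0.0345
gripper_force: 0.6
```

```bash
python3 chk.py
python3 - <<'E'
from h import *
T=r.read_camera("top")[:,:,::-1];S=r.read_camera("scene")[:,:,::-1];cv2.imwrite("pics/t3.png",T);cv2.imwrite("pics/s3.png",S)
a=cv2.resize(T[170:270,200:360],None,fx=4,fy=4,interpolation=2);b=cv2.resize(S[190:340,230:350],(320,400),interpolation=2)
cv2.imwrite("pics/c3.png",cv2.resize(np.hstack([a[:,:480],b]),None,fx=1,fy=1))
E
```

```text
[(112, array([375., 155.]), array([362, 153,  27,   9], dtype=int32)), (273, array([372.6, 194.1]), array([360, 185,  29,  15], dtype=int32))]
10.8 [0.5372 0.0567 0.1202] force tool [-0.1383  0.6925  0.6344] 0.03408410370592815 0.0
```

View pics/c3.png

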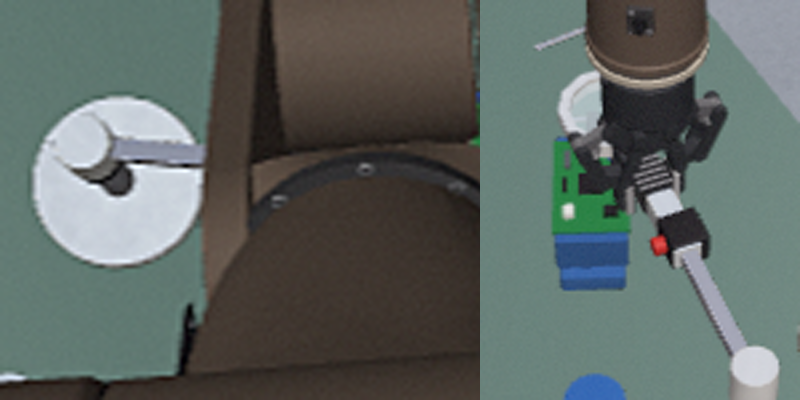

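The top view is blocked by the robot, and the scene view shows the lens near the board with the button out. One more small push, then lift clear to measure.

Emit:
{"fn": "play_rows", "kwargs": {
  "motion": [
    {"travel": [0.001,0.05,0],"rotation": [0,0,-0.0075],"gripper": 0.4},
    {"travel": [0.002,0.1,0],"rotation": [0,0,-0.015],"gripper": 0.4},
    {"travel": [0.005,0.15,0],"rotation": [0,0,-0.0223],"gripper": 0.4},
    {"travel": [0.005,0.15,0],"rotation": [0,0,-0.0223],"gripper": 0.4}
  ]
}}

```text
clock: 11.3
eef_pos: [0.5524, 0.0555, 0.1204]
ee_rot: [[0.041, 0.999, 0.001], [0.999, -0.041, 0.0], [0.0, 0.001, -1.0]]
force: [0.0, 0.7, -0.6]
opening: 0.0343
gripper_force: 0.0
```

Emit:
{"fn": "play_rows", "kwargs": {
  "motion": [
    {"travel": [0,0,0],"rotation": [0,0,0],"gripper": 0.7},
    {"travel": [0,0,0],"rotation": [0,0,0],"gripper": 0.7},
    {"travel": [0,0,-0.4],"rotation": [0,0,0],"gripper": 0.7},
    {"travel": [0,0,-0.8],"rotation": [0,0,0],"gripper": 0.7}
  ]
}}

```text
clock: 11.7
eef_pos: [0.5503, 0.0555, 0.2004]
ee_rot: [[0.043, 0.999, -0.003], [0.999, -0.043, -0.0], [-0.0, -0.003, -1.0]]
force: [1.2, -0.1, -0.1]
opening: 0.0597
gripper_force: 0.0
```

Emit:
{"fn": "play_rows", "kwargs": {
  "motion": [
    {"travel": [0.4,0,-0.2],"rotation": [0,0,0],"gripper": 0.7},
    {"travel": [0.8,0,-0.5],"rotation": [0,0,0],"gripper": 0.7},
    {"travel": [0.9,0,-0.8],"rotation": [0,0,0],"gripper": 0.7},
    {"travel": [0.9,0,-0.8],"rotation": [0,0,0],"gripper": 0.7}
  ]
}}

```text
clock: 12.1
eef_pos: [0.5569, 0.1477, 0.2843]
ee_rot: [[0.04, 0.999, 0.006], [0.999, -0.04, 0.002], [0.002, 0.006, -1.0]]
force: [0.0, 0.1, -0.2]
opening: 0.0595
gripper_force: 0.0
```

Emit:
{"fn": "play_rows", "kwargs": {
  "motion": [
    {"travel": [0.4,0,0],"rotation": [0,0,0],"gripper": 0.7},
    {"travel": [0.8,0,0],"rotation": [0,0,0],"gripper": 0.7},
    {"travel": [0.9,0,0],"rotation": [0,0,0],"gripper": 0.7},
    {"travel": [0.9,0,0],"rotation": [0,0,0],"gripper": 0.7}
  ]
}}

```text
clock: 12.5
eef_pos: [0.5586, 0.2363, 0.2796]
ee_rot: [[0.04, 0.999, -0.001], [0.999, -0.04, -0.0], [-0.0, -0.001, -1.0]]
force: [-0.3, -0.7, 0.2]
opening: 0.0596
gripper_force: 0.0
```

Run:
```python
from h import *
import pickle
np.set_printoptions(precision=4,suppress=True)
c=r.calibration("wrist");W=r.read_camera("wrist")[:,:,::-1]
T=r.read_camera("top")[:,:,::-1];S=r.read_camera("scene")[:,:,::-1]
for n,i in zip("wts",(W,T,S)): cv2.imwrite(f"pics/{n}4.png",i)
pickle.dump(c,open("w4.pkl","wb"))
a=cv2.resize(T[170:270,220:370],(450,300),interpolation=2);b=cv2.resize(S[210:310,230:350],(350,292),interpolation=2);b=np.vstack([b,np.zeros((8,350,3),np.uint8)])
w=cv2.resize(W,(400,300));cv2.imwrite("pics/c4.png",np.vstack([np.hstack([a,b]),np.hstack([w,np.zeros((300,400,3),np.uint8)])]))
print(r.state()["eef_pos"])
```

```text
[0.5588 0.2342 0.2799]
```

View pics/c4.png

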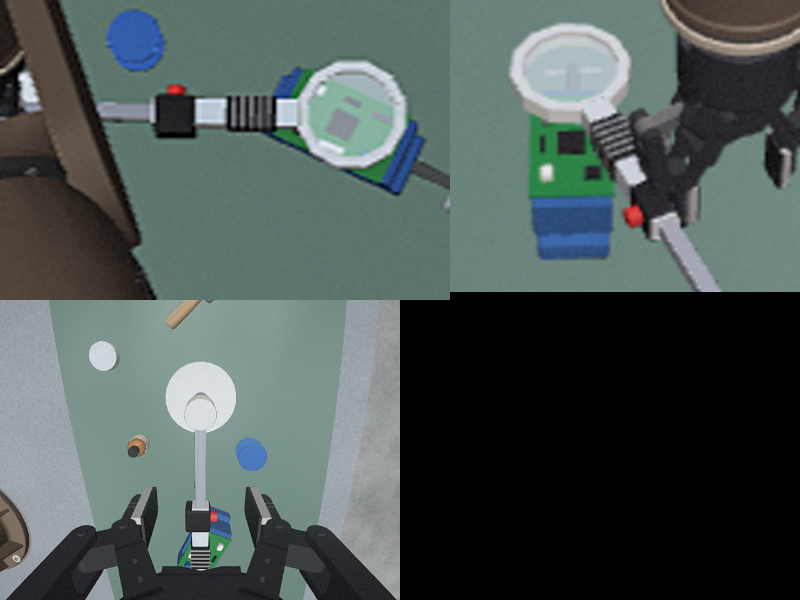

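Top crop shows the lens at about (338,207.7), scene about (271.5,234); the button is out and the lens is nearly over the chip. Now measuring precisely by ellipse fit.

```bash
cat > lens.py <<'E'
from h import *
import sys
np.set_printoptions(precision=4,suppress=True)
ct,cs=r.calibration("top"),r.calibration("scene")
def fit(I,ctr,rad):
    h=cv2.cvtColor(I,cv2.COLOR_BGR2HSV);m=((h[:,:,2]>165)&(h[:,:,1]<30)).astype(np.uint8)
    y,x=np.mgrid[:480,:640];m[np.hypot(x-ctr[0],y-ctr[1])>rad]=0
    n,l,s,c=cv2.connectedComponentsWithStats(m);k=1+s[1:,4].argmax()
    hull=cv2.convexHull(np.argwhere(l==k)[:,::-1].astype(np.int32));return cv2.fitEllipse(hull)
def chipfit(I,ctr):
    pass
t=cv2.imread(f"pics/t{sys.argv[1]}.png");s=cv2.imread(f"pics/s{sys.argv[1]}.png")
g=[float(v) for v in sys.argv[2:6]]
et,es=fit(t,g[:2],22),fit(s,g[2:],24);print(et,es)
p,e=tri(ct,et[0],cs,es[0]);print("lens tri",p,e,"top@.146",onz(ct,et[0],.146)[:2],"scene@.146",onz(cs,es[0],.146)[:2])
E
python3 lens.py 4 338 207.7 271.5 234; python3 lens.py 0 304.4 254.7 335 240.7
python3 - <<'E'
from h import *
s=r.state()
for n,p,z in(("hubwr",(320,0),.162),): pass
I=cv2.imread("pics/w4.png");import pickle;c=pickle.load(open("w4.pkl","rb"))
# w4 half-scale (x*1.6): hub top centre (200,413-300), red (214,517-300), bar mid (200.5,460-300)
for n,p,z in(("hub",(200.5,113),.162),("bar",(200.7,180),.147),("housing",(198,217),.155),("grip",(200.5,258),.1535)): print(n,onz(c,(p[0]*1.6,p[1]*1.6),z))
E
```

```text
((336.3356628417969, 207.55824279785156), (35.013755798339844, 38.155616760253906), 90.71221160888672) ((271.2093200683594, 234.644775390625), (34.89883041381836, 41.42002487182617), 93.14234924316406)
lens tri [ 0.5466 -0.036   0.1384] 0.0016475474560989755 top@.146 [ 0.5458 -0.0363] scene@.146 [ 0.5489 -0.029 ]
hub [0.55915012 0.27253368 0.162     ]
bar [0.55551357 0.18075305 0.147     ]
housing [0.54964491 0.1284322  0.155     ]
grip [0.54990299 0.05334031 0.1535    ][ WARN:0@0.164] global loadsave.cpp:275 findDecoder imread_('pics/t0.png'): can't open/read file: check file path/integrity
[ WARN:0@0.164] global loadsave.cpp:275 findDecoder imread_('pics/s0.png'): can't open/read file: check file path/integrity
Traceback (most recent call last):
  File "lens.py", line 14, in <module>
    et,es=fit(t,g[:2],22),fit(s,g[2:],24);print(et,es)
          ~~~^^^^^^^^^^^^
  File "lens.py", line 6, in fit
    h=cv2.cvtColor(I,cv2.COLOR_BGR2HSV);m=((h[:,:,2]>165)&(h[:,:,1]<30)).astype(np.uint8)
cv2.error: OpenCV(4.12.0) /io/opencv/modules/imgproc/src/color.cpp:199: error: (-215:Assertion failed) !_src.empty() in function 'cvtColor'
```

Run:
```python
from h import *
import pickle
for n,box in(("1",None),("2",(490,285,535,335))):
    c=pickle.load(open(f"w{n}.pkl","rb"))
    I=cv2.imread(f"pics/w{n}.png")
    if box:
        for b in blobs((I.max(2)<60).astype(np.uint8),box,100): print(b,onz(c,b[1],.066))
s=r.state();R=s["ee_rot"];u=-R[:,0];print("eef",s["eef_pos"],"joints",s["joints"])
```

```text
(np.int32(224), array([507.2, 310.2]), array([496, 296,  31,  29], dtype=int32)) [ 0.54803453 -0.02557226  0.066     ]
eef [0.55877665 0.23424951 0.27990488] joints [ 3.47156091e-01  3.74242370e-01  1.64337019e+00 -4.01417690e-04
  1.12481628e+00  3.90049782e-01]
```

Emit:
{"fn": "play_rows", "kwargs": {
  "motion": [
    {"travel": [-0.5,0,0],"rotation": [0,0,0],"gripper": 0.7},
    {"travel": [-1,0,0],"rotation": [0,0,0],"gripper": 0.7},
    {"travel": [-1,0,0],"rotation": [0,0,0],"gripper": 0.7}
  ]
}}

```text
clock: 12.95
eef_pos: [0.5541, 0.1295, 0.2803]
ee_rot: [[0.047, 0.999, -0.001], [0.999, -0.047, -0.002], [-0.002, -0.001, -1.0]]
force: [-0.5, 0.5, 0.2]
opening: 0.0599
gripper_force: 0.0
```

Emit:
{"fn": "play_rows", "kwargs": {
  "motion": [
    {"travel": [-0.5,0,0],"rotation": [0,0,0],"gripper": 0.7},
    {"travel": [-1,0,0],"rotation": [0,0,0],"gripper": 0.7},
    {"travel": [-1,0,0],"rotation": [0,0,0],"gripper": 0.7}
  ]
}}

```text
clock: 13.25
eef_pos: [0.5498, 0.0297, 0.2804]
ee_rot: [[0.047, 0.999, -0.0], [0.999, -0.047, -0.002], [-0.002, -0.0, -1.0]]
force: [-0.5, 1.5, 0.5]
opening: 0.0599
gripper_force: 0.0
```

Emit:
{"fn": "play_rows", "kwargs": {
  "motion": [
    {"travel": [-0.5,0,0],"rotation": [0,0,0],"gripper": 0.7},
    {"travel": [-1,0,0],"rotation": [0,0,0],"gripper": 0.7},
    {"travel": [-1,0,0],"rotation": [0,0,0],"gripper": 0.7}
  ]
}}

```text
clock: 13.55
eef_pos: [0.5457, -0.0698, 0.2804]
ee_rot: [[0.047, 0.999, 0.0], [0.999, -0.047, -0.001], [-0.001, 0.0, -1.0]]
force: [-0.5, 1.3, -0.2]
opening: 0.0596
gripper_force: 0.0
```

Emit:
{"fn": "play_rows", "kwargs": {
  "motion": [
    {"travel": [-0.4,0,0],"rotation": [0,0,0],"gripper": 0.7},
    {"travel": [-0.4,0,0],"rotation": [0,0,0],"gripper": 0.7},
    {"travel": [-0.4,0,0],"rotation": [0,0,0],"gripper": 0.7}
  ]
}}

```text
clock: 13.85
eef_pos: [0.5442, -0.1051, 0.2802]
ee_rot: [[0.045, 0.999, -0.0], [0.999, -0.045, 0.0], [0.0, -0.0, -1.0]]
force: [1.3, 0.7, -0.4]
opening: 0.0599
gripper_force: 0.0
```

Run:
```python
from h import *
import pickle
c=r.calibration("wrist");W=r.read_camera("wrist")[:,:,::-1]
cv2.imwrite("pics/w5.png",W);pickle.dump(c,open("w5.pkl","wb"));print(r.state()["eef_pos"],c["extrinsics"][:3,3])
```

```text
[ 0.54429401 -0.10434371  0.28024305] [ 0.54790783 -0.02028003  0.42328666]
```

View pics/w5.png

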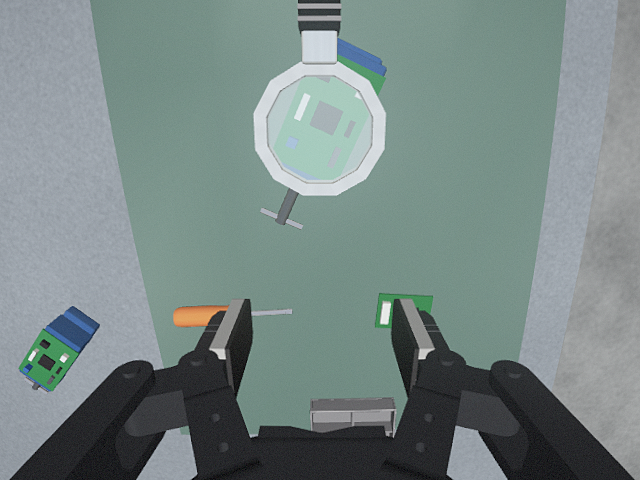

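Lens ring centre is at (320,128), and the chip seen through the lens is at (326,118).

Run:
```python
from h import *
import pickle
c=pickle.load(open("w5.pkl","rb"))
l=onz(c,(320,128),.147);k=onz(c,(326.3,118),.066);a=onz(c,(320,10),.1535);print(l,k,k-l,a)
for p in((254,128),(386,128),(320,60),(320,195)):print(onz(c,p,.147))
h=np.array([.559,.2705]);d=(l[:2]-h);e=k[:2]-h
print(np.hypot(*d),np.hypot(*e),np.arctan2(*e[::-1])-np.arctan2(*d[::-1]))
```

```text
[ 0.54606924 -0.03335164  0.147     ] [ 0.55176241 -0.02845529  0.066     ] [ 0.00569317  0.00489635 -0.081     ] [0.54963849 0.04243616 0.1535    ]
[ 0.49853789 -0.03097949  0.147     ]
[ 0.59359481 -0.03533756  0.147     ]
[0.54820559 0.01232672 0.147     ]
[ 0.54376045 -0.08257721  0.147     ]
0.30412665428254987 0.299042888675735 0.01832562071102606
```

Emit:
{"fn": "play_rows", "kwargs": {
  "motion": [
    {"travel": [0.4,0,0],"rotation": [0,0,0],"gripper": 0.7},
    {"travel": [0.8,0,0],"rotation": [0,0,0],"gripper": 0.7},
    {"travel": [0.8,0,0],"rotation": [0,0,0],"gripper": 0.7}
  ]
}}

```text
clock: 14.2
eef_pos: [0.5477, -0.0198, 0.2803]
ee_rot: [[0.039, 0.999, -0.0], [0.999, -0.039, 0.001], [0.001, -0.0, -1.0]]
force: [-0.3, 0.4, -0.3]
opening: 0.0598
gripper_force: 0.0
```

Emit:
{"fn": "play_rows", "kwargs": {
  "motion": [
    {"travel": [0.4,-0.01,0.2],"rotation": [0,0,0],"gripper": 0.7},
    {"travel": [0.8,-0.01,0.6],"rotation": [0,0,0],"gripper": 0.7},
    {"travel": [0.8,-0.01,0.8],"rotation": [0,0,0],"gripper": 0.7},
    {"travel": [0.8,-0.01,0.8],"rotation": [0,0,0],"gripper": 0.7}
  ]
}}

```text
clock: 14.6
eef_pos: [0.5481, 0.0572, 0.1975]
ee_rot: [[0.04, 0.999, -0.005], [0.999, -0.04, -0.0], [-0.0, -0.005, -1.0]]
force: [0.4, -0.4, 0.8]
opening: 0.0598
gripper_force: 0.0
```

Emit:
{"fn": "play_rows", "kwargs": {
  "motion": [
    {"travel": [0,0,0.4],"rotation": [0,0,0],"gripper": 0.7},
    {"travel": [0,0,0.79],"rotation": [0,0,0],"gripper": 0.7},
    {"travel": [0,0,0.79],"rotation": [0,0,0],"gripper": 0.5},
    {"travel": [0,0,0.79],"rotation": [0,0,0],"gripper": 0.5}
  ]
}}

```text
clock: 15.0
eef_pos: [0.5508, 0.0553, 0.1226]
ee_rot: [[0.043, 0.999, -0.0], [0.999, -0.043, -0.0], [-0.0, -0.0, -1.0]]
force: [-0.8, -0.1, 0.1]
opening: 0.0424
gripper_force: 0.0
```

Emit:
{"fn": "play_rows", "kwargs": {
  "motion": [
    {"travel": [0,0,0],"rotation": [0,0,0],"gripper": 0.4},
    {"travel": [0,0,0],"rotation": [0,0,0],"gripper": 0.4},
    {"travel": [0,0,0],"rotation": [0,0,0],"gripper": 0.4}
  ]
}}

```text
clock: 15.3
eef_pos: [0.5512, 0.0556, 0.1228]
ee_rot: [[0.042, 0.999, 0.002], [0.999, -0.042, 0.0], [0.0, 0.002, -1.0]]
force: [0.2, -0.0, -0.2]
opening: 0.0339
gripper_force: 0.0
```

Emit:
{"fn": "play_rows", "kwargs": {
  "motion": [
    {"travel": [0,0.014,0],"rotation": [0,0,-0.0015],"gripper": 0.4},
    {"travel": [0,0.028,0],"rotation": [0,0,-0.003],"gripper": 0.4},
    {"travel": [0,0.042,0],"rotation": [0,0,-0.0045],"gripper": 0.4},
    {"travel": [0,0.056,0],"rotation": [0,0,-0.0057],"gripper": 0.4},
    {"travel": [0,0.056,0],"rotation": [0,0,-0.0057],"gripper": 0.4}
  ]
}}

```text
clock: 15.8
eef_pos: [0.5562, 0.0554, 0.1212]
ee_rot: [[0.024, 1.0, 0.0], [1.0, -0.024, -0.0], [-0.0, 0.0, -1.0]]
force: [1.0, -0.5, -0.8]
opening: 0.034
gripper_force: 0.0
```

Emit:
{"fn": "play_rows", "kwargs": {
  "motion": [
    {"travel": [0,-0.02,0],"rotation": [0,0,0],"gripper": 0.7},
    {"travel": [0,-0.02,0],"rotation": [0,0,0],"gripper": 0.7},
    {"travel": [0,-0.02,-0.4],"rotation": [0,0,0],"gripper": 0.7},
    {"travel": [0,-0.02,-0.8],"rotation": [0,0,0],"gripper": 0.7}
  ]
}}

```text
clock: 16.2
eef_pos: [0.553, 0.0554, 0.2014]
ee_rot: [[0.024, 1.0, -0.003], [1.0, -0.024, -0.0], [-0.0, -0.003, -1.0]]
force: [0.7, -0.0, -0.3]
opening: 0.0595
gripper_force: 0.0
```

Emit:
{"fn": "play_rows", "kwargs": {
  "motion": [
    {"travel": [-0.4,0,-0.4],"rotation": [0,0,0],"gripper": 0.7},
    {"travel": [-0.8,0,-0.8],"rotation": [0,0,0],"gripper": 0.7},
    {"travel": [-0.8,0,-0.8],"rotation": [0,0,0],"gripper": 0.7}
  ]
}}

```text
clock: 16.5
eef_pos: [0.5534, -0.0272, 0.2852]
ee_rot: [[0.026, 1.0, 0.005], [1.0, -0.026, -0.001], [-0.001, 0.005, -1.0]]
force: [0.3, 0.5, -1.0]
opening: 0.06
gripper_force: 0.0
```

Emit:
{"fn": "play_rows", "kwargs": {
  "motion": [
    {"travel": [-0.4,0,0],"rotation": [0,0,0],"gripper": 0.7},
    {"travel": [-0.8,0,0],"rotation": [0,0,0],"gripper": 0.7},
    {"travel": [-0.8,0,0],"rotation": [0,0,0],"gripper": 0.7},
    {"travel": [-0.8,0,0],"rotation": [0,0,0],"gripper": 0.7}
  ]
}}

```text
clock: 16.9
eef_pos: [0.5497, -0.1049, 0.2808]
ee_rot: [[0.026, 1.0, -0.001], [1.0, -0.026, 0.0], [0.0, -0.001, -1.0]]
force: [0.5, 1.1, -0.0]
opening: 0.0597
gripper_force: 0.0
```

Run:
```python
from h import *
import pickle
c=r.calibration("wrist");W=r.read_camera("wrist")[:,:,::-1]
cv2.imwrite("pics/w6.png",W);cv2.imwrite("pics/c6.png",cv2.resize(W[20:240,200:440],None,fx=2.5,fy=2.5));pickle.dump(c,open("w6.pkl","wb"));print(r.state()["eef_pos"])
```

```text
[ 0.54977684 -0.10413548  0.28080477]
```

View pics/c6.png

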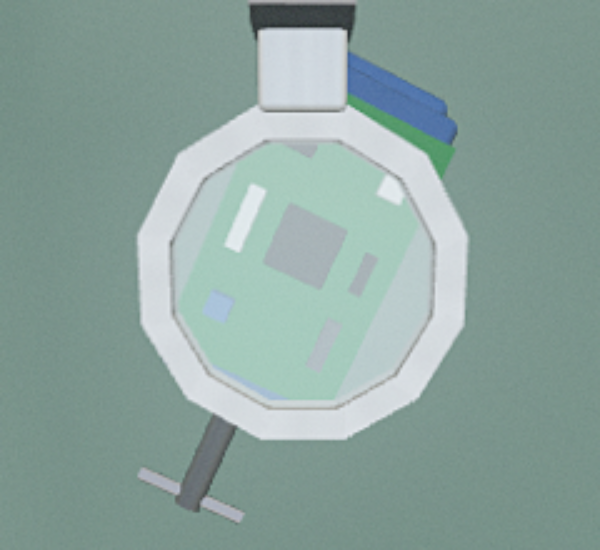

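Lens centre is at (321.2,128.4), chip at (322.4,118.4).

Run:
```python
from h import *
import pickle
c=pickle.load(open("w6.pkl","rb"))
l=onz(c,(321.2,128.4),.147);k=onz(c,(322.4,118.4),.066);print(l,k,k-l)
h=np.array([.559,.2705]);d=(l[:2]-h);e=k[:2]-h
print(np.hypot(*d),np.hypot(*e),np.arctan2(*e[::-1])-np.arctan2(*d[::-1]))
for n in("top","scene"):cv2.imwrite(f"pics/{n}6.png",r.read_camera(n)[:,:,::-1])
I=cv2.imread("pics/scene6.png").astype(int);m=((I[:,:,2]>150)&(I[:,:,1]<80)&(I[:,:,0]<80)).astype(np.uint8);print(blobs(m,(250,240,345,330),3))
```

```text
[ 0.55102105 -0.03346331  0.147     ] [ 0.55211092 -0.02838186  0.066     ] [ 0.00108987  0.00508145 -0.081     ]
0.30406801681740575 0.2989612434277158 0.0031982441980358267
[(np.int32(25), array([291.7, 283.6]), array([289, 281,   6,   7], dtype=int32))]
```

```bash
python3 -c "
from station import r
print(r.sign_off())"
```

```text
the job is handed in; nothing more can be done
None
```

I handed the job in: the tube is locked in the next hole, about 51 mm out, with the button popped out by itself. The lens is over the chip to within about 1 mm sideways, but sits 5 mm too far out along the arm by the wrist camera (up to 10 mm by the top camera), an offset set by the hole; the gripper is clear of everything.

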